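Fit a hammer-head stop post into a strut rail

TASK

Take the loose stop post from its slanted rest and drop its hammer head lengthwise through the slot of the strut rail, about midway between the two posts already fitted, until its collar sits flat on the rail; let go so that it stands there by itself. Then take hold of it again and turn it a quarter turn, either way, so that its wing lies squarely across the rail like the other two and its head is caught under the lips, and let go. Leave the yellow tape roll, the carton and the spanner where they are.

Things in the scene. Friction and masses are not known exactly. Their poses are not given: they have to be found in the camera images.
- post: Loose steel stop post, 0.2 kg. Origin: centre of the collar's underside; z up the shank, y along head and wing. Along z (mm): hammer head -14 to -6 (30 in y, 14 in x), neck 10 dia. to 0, collar 36 dia. 0 to 6, then shank and wing. It starts lying in the rest, head towards the robot, z pointing away from the robot 40 degrees above level, y level, x down and away; it lifts straight up.
- post_shank (a point): On the post's axis 34 mm above its origin, near its centre of mass: middle of the grip on the square shank, 12 x 12 mm, faces square to the post's x and y, free from 6 to 68 mm along z. Axes as the post.
- post_wing (a point): On the post's axis 75 mm above its origin: centre of the wing, a bar at the top of the shank, 40 mm long in y, 14 thick in x, 14 high (68 to 82 along z), parallel to the hammer head. Axes as the post.
- rest: Grey fixed slanted rest, base 130 x 62 x 6 mm, about 100 high; origin: centre of its underside, x away from the robot along the lying post, whose origin lies at x -25, z 45. It holds the post only at head and collar (post z -18 to 10) and at the wing (66 to 86), with side cheeks and an end plate below the head; around the shank between these it is open down to the base plate.
- rail: Fixed steel strut along its y axis, slot up: 41 wide, 276 long, 41 high (mm); origin: centre of its underside. Slot in the top 20 wide at x = 0, between lips 4 thick; inside 37 wide, 34 deep under the lips. Two identical posts are fixed in it at y = +105 and -105, wings across the rail (along x), reaching 82 above its top.
- gap (a point): Point on the rail midway between the two fitted posts, in the centre of the slot at the height of the rail's top face (41 above its underside); axes as the rail. A seated post has its origin at this height.
- roll: Bystander: yellow tape roll lying flat, 96 outer diameter, 26 high; origin at the centre of its underside.
- carton: Bystander: closed cardboard carton 80 x 110 x 70 mm high; origin at the centre of its underside.
- spanner: Bystander: steel spanner about 170 long lying flat on the bench, along its x.
There are look-alikes about, which are no part of the job. There is more than one size of the post; the one meant has the size given above.

How it is judged:
By the outcome, as a careful person would: the job done as asked, in the order asked, and still so for the second after the job is handed in, with the robot touching nothing.
It also fails if it takes over 54 s, if anything falls off the work surface, if the arm or the gripper's body presses on something with over 40 N, if the wrist force passes 120 N, or if a joint passes its speed limit or range.

ROBOT

A 6-joint arm with a two-finger parallel gripper is mounted at the origin on the work surface. World frame = base frame: x ahead of the robot, y to its left, z up, the work surface at z = 0. Lengths are in mm, angles in rad, forces in N, time in s.
With the tool pointing down it reaches from about 275 to 825 mm from the base axis. Payload 5.2 kg.
Tool frame: the origin (TCP) lies at the very end of the fingers, on their centre line; the grasp point (between the pads) lies 19 mm behind it; z points along the fingers, y is the line along which they close (so a half turn about z gives the same grasp; the last joint's range is limited). The gripper opens to 93 mm and grips with 3 to 60 N. Pads are 15 mm wide; open, the fingers measure 128 mm over their backs; the gripper's body (75 mm by 188 mm) begins 65 mm behind the grasp point.
Start: joints at [1.098, 0.259, 1.535, -0, 1.348, -0.203], TCP at [146.574, 530.114, 218.653] pointing down, gripper open.
Joint ranges: [-3.14, 3.14], [-0.91, 2.08], [0.19, 2.58], [-1.22, 4.36], [0.22, 2.71], [-3.12, 3.12]. Speed limits (rad/s): [2.57, 2.57, 3.14, 3.14, 3.14, 3.14].

INTERFACE

Orientations are given as [roll, pitch, yaw] about the fixed x, y, z axes, in that order (R = Rz(yaw) Ry(pitch) Rx(roll)).
In Python, from bench import robot gives the robot as it stands. The module is installed in compiled form; this text tells all that it offers. Calls block until the motion is done:
- robot.move_ptp(position, orientation): joint-space move of the TCP to a pose.
- robot.move_linear(position, ori=None, speed=150, f_stop=None): straight line of the TCP; ori=None keeps the orientation; speed is the mean speed in mm/s. With f_stop (N) it stops when the force on the tool has changed by that much, and returns True; else False.
- robot.move_j(angles): joint-space move.
- robot.move_gripper(opening): opening from 0.0 (shut) to 1.0 (fully open); the grip force is fixed at half the most; returns when the fingers have stopped.
- robot.sleep(seconds).
- robot.inverse_kinematics(position, orientation): joint angles nearest the present ones, or None.
- robot.get_image(name): name is "scene" or "top" or "wrist"; returns a dict with "img" (400x640x3 uint8, blue, green, red), "fovy" (degrees; the focal length in pixels is half the picture's height over the tangent of half this angle, whatever the lens; pixels are square), "cx", "cy" (the principal point, pixels), "eye" and "orientation" of the camera in the world. Camera axes: x right, y down, z forward; pixel columns grow to the right and rows downward; lengths in mm; the calibration is good to about 2 mm. The wrist camera is an equidistant fisheye: a pixel r from the principal point sees the ray r / f radians off the axis. A picture is of the moment at which its call begins. There is no depth.
A pose or a line that the arm cannot do raises robot.MotionError and nothing moves.
- robot.hand_in(): hands the job in; it is judged then, once.
Readings, each from a call of its own:
- robot.current_t(): time.
- robot.current_qpos(): joint angles.
- robot.current_joint_vel(): joint speeds.
- robot.current_joint_efforts(): joint torques, N m.
- robot.current_tcp_pos(): TCP position.
- robot.current_eef_rot(): TCP orientation.
- robot.current_contact_force(): force on the tool from outside, world axes, zero at the start.
- robot.current_ft_torque(): the same for the moment, N m.
- robot.current_gripper_width(): opening from 0.0 (shut) to 1.0 (fully open).
- robot.current_finger_force(): force on a finger pad.
Only numpy, scipy, OpenCV 4.12 (cv2) and the standard library are available. Lean on these libraries where they do the work, as an engineer would, in place of code of your own. Each camera call takes 0.05 s, during which the arm holds its last target. There are 200 camera calls.

## Working session

There is one attempt and no reset: what is moved stays moved. The work goes in short steps, each a Python script; the robot and the scene stay as the last script left them, time stands still between calls to the robot, and variables do not carry over. Pictures are saved under pics/ and viewed, at most 10 in all, crops included, and the job is handed in when it is done.

```bash
mkdir -p pics
cat > h.py <<'E'
import numpy as np, cv2, pickle
from bench import robot
from scipy.spatial.transform import Rotation as R
def grab(n,f):
    d=robot.get_image(n); cv2.imwrite(f'pics/{f}.png',d['img']); pickle.dump(d,open(f'pics/{f}.pkl','wb')); return d
def load(f): return pickle.load(open(f'pics/{f}.pkl','rb'))
def rot(d):
    o=np.array(d['orientation'],float)
    return o if o.shape==(3,3) else R.from_euler('xyz',o).as_matrix()
def ray(d,u,v,fish=False):
    f=200/np.tan(np.radians(d['fovy'])/2); x,y=(u-d['cx']),(v-d['cy'])
    if fish:
        r=np.hypot(x,y); t=r/f; c=np.array([x/r*np.sin(t),y/r*np.sin(t),np.cos(t)]) if r>0 else np.array([0,0,1.])
    else: c=np.array([x/f,y/f,1.])
    c=rot(d)@c; return np.array(d['eye'],float),c/np.linalg.norm(c)
def plane(d,u,v,z,fish=False):
    e,c=ray(d,u,v,fish); return e+c*(z-e[2])/c[2]
def cross(*rs):
    A=0;b=0
    for e,c in rs:
        P=np.eye(3)-np.outer(c,c);A=A+P;b=b+P@e
    return np.linalg.solve(A,b)
def proj(d,p):
    f=200/np.tan(np.radians(d['fovy'])/2); c=rot(d).T@(np.array(p,float)-np.array(d['eye'],float)); return np.round([d['cx']+f*c[0]/c[2],d['cy']+f*c[1]/c[2]],1)
E
python3 - <<'E'
from h import *
for n in('scene','top'):
    d=grab(n,n+'1'); print(n,d['fovy'],d['cx'],d['cy'],d['eye'],d['orientation'])
E
```

```text
scene 56.67576813239239 317.82967625729157 199.90173223895357 [1025.68449227  218.70789385  627.53181261] [-2.39303876e+00  5.68457517e-04  1.95178859e+00]
top 55.076597126812246 316.60198128566657 198.54195539447224 [479.14255407  22.04442616 803.42114313] [-3.05486831  0.01053106 -1.54878252]
```

View pics/scene1.png

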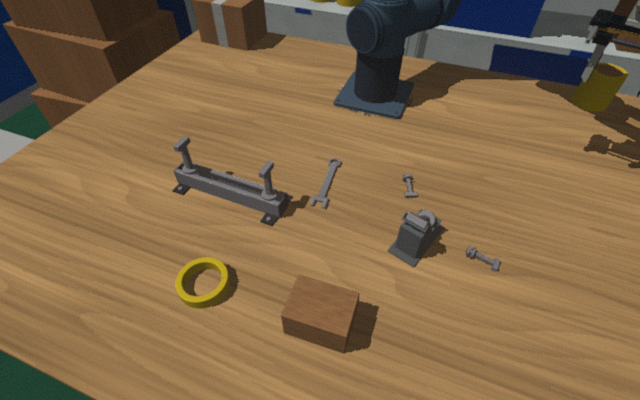

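View pics/top1.png

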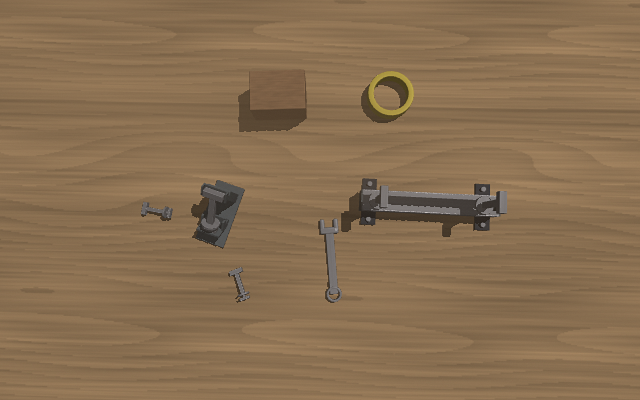

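Scene and top views: the rail with two fitted posts is at top (435,205), the spanner at (330,262), the roll at (391,93) and the carton at (278,90). There are three post candidates at top: the one in the slanted rest (213,210), and small ones flat on the bench at (155,211) and (239,284). The one in the rest fits the description because it is slanted and full size. I'll confirm that in an enlarged crop.

Run:
```python
from h import *
t=cv2.imread('pics/top1.png'); s=cv2.imread('pics/scene1.png')
a=cv2.resize(t[165:310,130:260],None,fx=4,fy=4,interpolation=cv2.INTER_CUBIC)
b=cv2.resize(s[190:270,380:445],None,fx=3.5,fy=3.5,interpolation=cv2.INTER_CUBIC)
o=np.zeros((580,520+b.shape[1],3),np.uint8);o[:,:520]=a;o[:b.shape[0],520:]=b
cv2.imwrite('pics/crop1.png',o)
o=cv2.resize(t[170:240,340:515],None,fx=4.5,fy=4.5,interpolation=cv2.INTER_CUBIC)
cv2.imwrite('pics/crop2.png',o)
```

```text
(no output)
```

View pics/crop1.png

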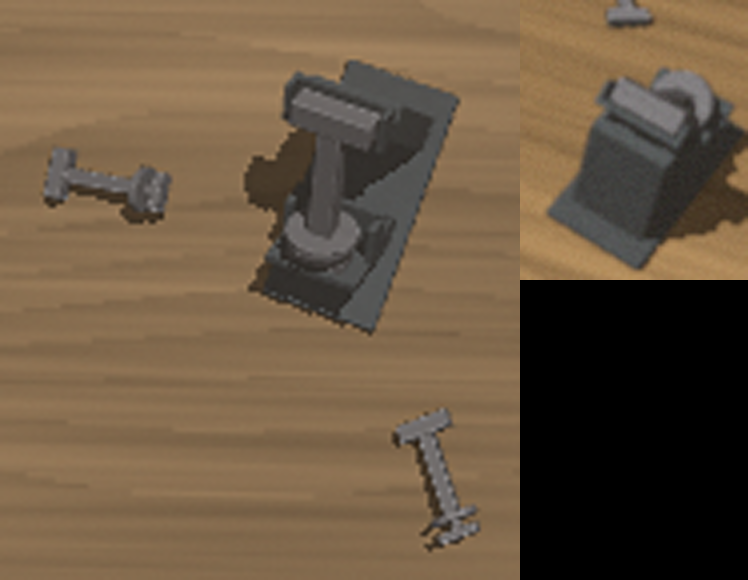

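View pics/crop2.png

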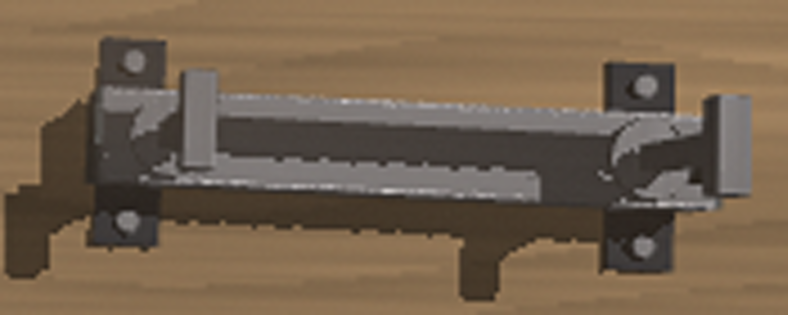

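The rest post is full size: its wing is about 95 px long in the 4x crop, against about 55 px for the small loose ones, so it is the one meant. In the rail crop the fitted wings are at (199,117) and (734,147), and the slot runs between them.

Run:
```python
from h import *
np.set_printoptions(precision=1,suppress=True)
d=load('top1');s=load('scene1')
q=lambda u,v:(130+u/4,165+v/4)
Q=lambda u,v:(340+u/4.5,170+v/4.5)
print('base');B=[plane(d,*q(*p),z) for p,z in (((345,60),6),((460,98),6),((373,333),6),((248,290),6))]
for b in B: print(b)
print([np.linalg.norm(B[i][:2]-B[(i+1)%4][:2]) for i in range(4)], sum(B)/4)
e=B[0]+B[1]-B[2]-B[3]; print('rest yaw',np.degrees(np.arctan2(e[1],e[0])))
print('wings')
for P in (((186,72),(214,72),(212,165),(184,165)),((718,96),(750,96),(750,197),(718,197))):
    w=[plane(d,*Q(*p),123) for p in P]; print(*w,sum(w)/4)
print('rail edges')
for p in ((250,98),(600,112),(220,118),(600,136),(220,155),(530,172),(220,187),(530,200),(103,88),(92,183),(718,205)): print(p,plane(d,*Q(*p),41))
# scene wing tops
for u,v in((182,141),(267,166)): print(plane(s,u,v,123))
print('post wing'); 
for p in ((290,100),(298,80),(380,112),(372,145)): print(plane(d,*q(*p),45+75*np.sin(.698)))
for p in ((333,118),(320,238)): print(plane(d,*q(*p),100))
```

```text
base
[582.9 243.7   6. ]
[564.1 182.4   6. ]
[441.  222.8   6. ]
[461.7 288.8   6. ]
[np.float64(64.11716653291231), np.float64(129.5883522367665), np.float64(69.13671109544131), np.float64(129.3727522364818)] [512.4 234.4   6. ]
rest yaw -19.281585326562602
wings
[563.  -84.4 123. ] [563.2 -95.4 123. ] [526.3 -94.9 123. ] [526.1 -83.9 123. ] [544.7 -89.6 123. ]
[ 557.8 -293.8  123. ] [ 558.1 -306.4  123. ] [ 518.2 -305.6  123. ] [ 517.9 -293.1  123. ] [ 538.  -299.7  123. ]
rail edges
(250, 98) [ 562.1 -125.6   41. ]
(600, 112) [ 559.1 -279.9   41. ]
(220, 118) [ 552.9 -112.4   41. ]
(600, 136) [ 548.5 -279.8   41. ]
(220, 155) [ 536.5 -112.5   41. ]
(530, 172) [ 531.9 -248.8   41. ]
(220, 187) [ 522.3 -112.5   41. ]
(530, 200) [ 519.5 -248.7   41. ]
(103, 88) [565.2 -60.5  41. ]
(92, 183) [522.9 -56.1  41. ]
(718, 205) [ 519.1 -331.    41. ]
[ 538.  -295.8  123. ]
[541.9 -86.5 123. ]
post wing
[552.2 244.4  93.2]
[561.7 241.1  93.2]
[547.5 202.   93.2]
[532.  205.1  93.2]
[543.6 221.9 100. ]
[488.2 225.4 100. ]
```

```bash
cat >> h.py <<'E'
def rz(a): return R.from_euler('z',a,degrees=True).as_matrix()
def frames(psi,rho,al,sgn=1):
    el=np.radians(40)
    P=rz(psi)@np.array([[np.sin(el),0,np.cos(el)],[0,1,0],[-np.cos(el),0,np.sin(el)]])
    F=rz(rho)
    a=np.radians(al); z=np.array([-np.sin(a),0,-np.cos(a)]); y=np.array([0,sgn,0.])
    T=rz(psi)@np.c_[np.cross(y,z),y,z]
    return T,F@P.T@T,P
def eul(T): return R.from_matrix(T).as_euler('xyz')
def tcp(g,T): return np.array(g)+19*T[:,2]
REST=np.array([512.4,234.0]);PSI=-19.3;GAP=np.array([541.5,-194.8,41.]);RHO=-1.8
def shank(): return np.r_[REST+1.05*np.array([np.cos(np.radians(PSI)),np.sin(np.radians(PSI))]),66.9]
E
python3 - <<'E'
from h import *
np.set_printoptions(precision=2,suppress=True)
for al in(0,10,20):
  for sg in(1,-1):
    T,Fi,P=frames(PSI,RHO,al,sg)
    for n,g,t in(('pick',shank(),T),('up',shank()+[0,0,120],T),('over',GAP+[0,0,100],Fi),('in',GAP+[0,0,34],Fi)):
        print(al,sg,n,robot.inverse_kinematics(list(tcp(g,t)),list(eul(t))))
for yaw in (0,90,180,-90):
    e=[np.pi,0,np.radians(yaw+RHO)]; print(yaw,robot.inverse_kinematics([*GAP[:2],56],e))
E
```

```text
0 1 pick [ 0.23  0.45  1.71 -0.    0.98 -1.  ]
0 1 up [ 0.23  0.32  1.58 -0.    1.24 -1.  ]
0 1 over [-0.94  0.21  2.3   1.58  0.65  2.45]
0 1 in [-0.94  0.39  2.35  1.88  0.68  2.07]
0 -1 pick [ 0.23  0.45  1.71 -0.    0.98  2.14]
0 -1 up [ 0.23  0.32  1.58 -0.    1.24  2.14]
0 -1 over [-0.94  0.21  2.3   1.58  0.65 -0.69]
0 -1 in [-0.94  0.39  2.35  1.88  0.68 -1.07]
10 1 pick [ 0.18  0.53  1.6   0.09  1.17 -1.1 ]
10 1 up [ 0.18  0.4   1.47  0.09  1.42 -1.08]
10 1 over [-0.84  0.17  2.18  1.1   0.55  3.  ]
10 1 in [-0.84  0.32  2.24  1.46  0.49  2.6 ]
10 -1 pick [0.18 0.53 1.6  0.09 1.17 2.04]
10 -1 up [0.18 0.4  1.47 0.09 1.42 2.06]
10 -1 over [-0.84  0.17  2.18  1.1   0.55 -0.14]
10 -1 in [-0.84  0.32  2.24  1.46  0.49 -0.54]
20 1 pick [ 0.13  0.61  1.48  0.16  1.36 -1.16]
20 1 up [ 0.13  0.5   1.36  0.15  1.6  -1.12]
20 1 over [-0.75  0.18  2.04  0.62  0.6  -2.75]
20 1 in [-0.75  0.3   2.11  0.83  0.46 -2.99]
20 -1 pick [0.13 0.61 1.48 0.16 1.36 1.98]
20 -1 up [0.13 0.5  1.36 0.15 1.6  2.02]
20 -1 over [-0.75  0.18  2.04  0.62  0.6   0.4 ]
20 -1 in [-0.75  0.3   2.11  0.83  0.46  0.15]
0 [-0.54  0.46  1.67 -0.    1.01  1.06]
90 [-0.54  0.46  1.67  0.    1.01 -0.51]
180 [-0.54  0.46  1.67  0.    1.01 -2.08]
-90 [-0.54  0.46  1.67 -0.    1.01  2.63]
```

Run:
```python
from h import *
T,Fi,P=frames(PSI,RHO,10,-1)
robot.move_ptp(list(tcp(shank()+[0,0,110],T)),list(eul(T)))
d=grab('wrist','w1'); print(robot.current_t(),d['fovy'],d['cx'],d['cy'],d['eye'],d['orientation'],robot.current_tcp_pos())
```

```text
2.1 65.70646984690485 323.34813770333227 200.41352505529412 [602.50398229 204.03434628 309.2610007 ] [ 2.71132343e+00 -8.66300451e-04 -1.90563760e+00] [509.95261292 235.4489862  158.33400321]
```

View pics/w1.png

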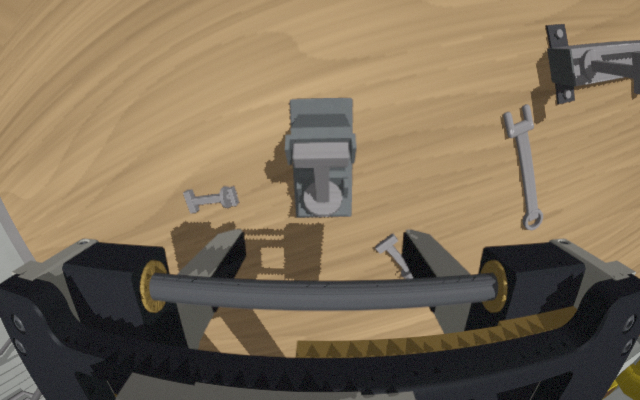

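The wrist view shows the rest at (322,157), the post's wing at (322,149) with ends at 294 and 350, and the collar at (323,197). The post axis lines up with the gripper.

Run:
```python
from h import *
np.set_printoptions(precision=1,suppress=True)
d=load('w1');t=load('top1')
print([plane(d,u,v,6,True) for u,v in((291,99),(353,98),(352,216))])
w=plane(d,322,149.5,96,True); c=plane(d,323,197,48,True)
print(w,c,np.degrees(np.arctan2(*(w-c)[1::-1])))
print('2view wing',cross(ray(d,322,148,True),ray(t,130+333/4,165+110/4)))
s=shank();u=np.array([np.cos(np.radians(PSI)),np.sin(np.radians(PSI))])
print('pred wing',REST+32.5*u,'shank',s,'collar',REST-25*u)
```

```text
[array([583.5, 243.6,   6. ]), array([564.6, 186.5,   6. ]), array([442.6, 225.8,   6. ])]
[547.9 223.8  96. ] [492.6 242.4  48. ] -18.519530080287314
2view wing [548.1 223.9  92.9]
pred wing [543.1 223.3] shank [513.4 233.7  66.9] collar [488.8 242.3]
```

```bash
sed -i 's/^REST=.*PSI=-19.3/REST=np.array([513.4,234.5]);PSI=-18.4/' h.py
python3 - <<'E'
from h import *
T,Fi,P=frames(PSI,RHO,10,-1)
robot.move_linear(list(tcp(shank()+[0,0,60],T)),list(eul(T)),speed=150)
print(robot.move_linear(list(tcp(shank(),T)),speed=80,f_stop=12))
robot.move_gripper(0.0)
print(robot.current_gripper_width(),robot.current_finger_force(),robot.current_contact_force(),robot.current_t())
if .1<robot.current_gripper_width()<.17:
    print(robot.move_linear(list(tcp(shank()+[0,0,130],T)),speed=80,f_stop=25))
    print(robot.current_gripper_width(),robot.current_contact_force(),robot.current_t())
    robot.move_ptp(list(tcp(GAP+[0,0,34+70],Fi)),list(eul(Fi)))
    print(robot.current_tcp_pos(),robot.current_t())
    for n in('wrist','scene','top'): grab(n,n+'2')
    s=cv2.imread('pics/scene2.png');t=cv2.imread('pics/top2.png');w=cv2.imread('pics/wrist2.png')
    rs=lambda i,w,h:cv2.resize(i,(w,h),interpolation=cv2.INTER_CUBIC)
    a=rs(s[90:240,160:310],600,600); cv2.imwrite('pics/c3.png',a)
    b=np.vstack([w[:,:],rs(t[140:240,340:515],640,366)[:190]]);cv2.imwrite('pics/c4.png',b)
E
```

```text
False
0.1259416844367656 29.999103248119354 [0.01565157 0.61835559 0.34991572] 4.7083
False
0.1253252756825753 [ 0.07996648 -0.33064389 -2.16093095] 6.4833
[ 554.04299901 -194.79531721  130.65045679] 8.3583
```

View pics/c3.png

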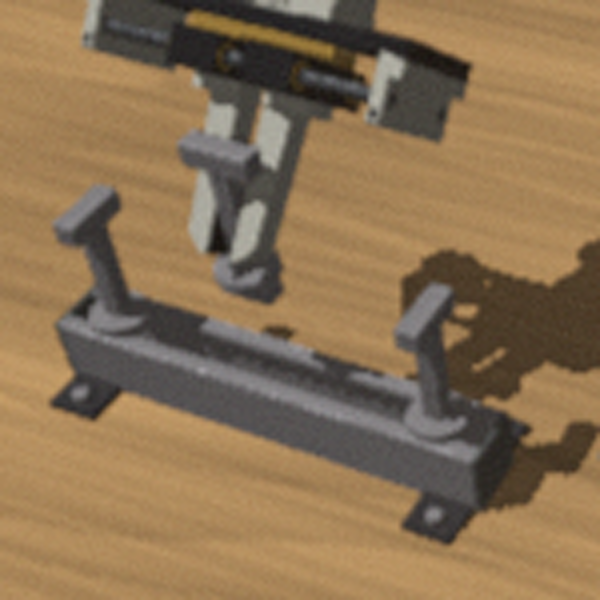

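View pics/c4.png

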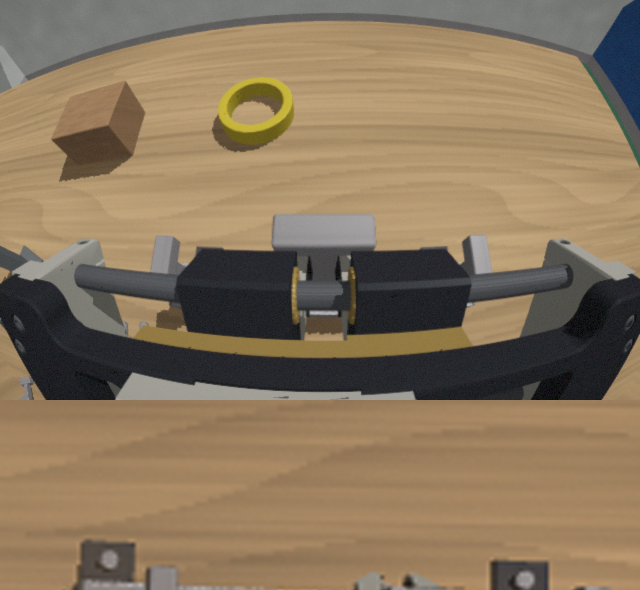

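Scene crop: the held post is upright and its head is lengthwise over the slot, with the wing top at (219,150) and the collar at (247,275). The fitted wing tops are at (88,207) and (426,305). The wrist view shows the held wing at (324,230). Next I'll check the offset numerically.

Run:
```python
from h import *
np.set_printoptions(precision=1,suppress=True)
s=load('scene2');w=load('wrist2');t=load('top1')
q=lambda u,v:np.array((160+u/4,90+v/4))
up=np.array([0,0,1])
print('scene pred/meas (crop px)')
r=rz(RHO)
for n,p,m in (('L',GAP+r@[0,-105,82],(88,207)),('R',GAP+r@[0,105,82],(426,305)),('held',GAP+[0,0,152],(219,150))):
    print(n,(proj(s,p)-[160,90])*4,m,'plane',plane(s,*q(*m),p[2]),'true',p)
print('collar', (proj(s,GAP+[0,0,76])-[160,90])*4)
for m in((180,135),(192,132),(260,152),(247,172),(181,152)): print(m,plane(s,*q(*m),193))
# rail top edges scene: near edge (x+) and slot near edge
print('near top edge',[plane(s,*q(*m),41) for m in((100,332),(400,432),(480,452))])
print('fitted L in 2 views',cross(ray(s,*q(88,207)),ray(t,340+199/4.5,170+117/4.5)))
print('fitted R in 2 views',cross(ray(s,*q(426,305)),ray(t,340+734/4.5,170+147/4.5)))
g=cv2.cvtColor(w['img'],cv2.COLOR_BGR2GRAY)
print(g[205:262:1,324]); print(w['eye'],w['orientation'])
print('held wrist', [plane(w,324,v,193,True) for v in (214,221,247)])
# small zoom rows of scene for collar/slot
```

```text
scene pred/meas (crop px)
L [ 81.6 202.4] (88, 207) plane [ 540.2 -294.2  123. ] true [ 538.2 -299.7  123. ]
R [419.6 306. ] (426, 305) plane [542.9 -87.1 123. ] true [544.8 -89.9 123. ]
held [217.2 142.4] (219, 150) plane [ 546.6 -190.4  193. ] true [ 541.5 -194.8  193. ]
collar [246.4 261.2]
(180, 135) [ 543.2 -215.1  193. ]
(192, 132) [ 538.8 -211.   193. ]
(260, 152) [ 540.6 -171.   193. ]
(247, 172) [ 556.8 -168.3  193. ]
(181, 152) [ 554.9 -206.8  193. ]
near top edge [array([ 555.3, -301.4,   41. ]), array([ 561.4, -102.8,   41. ]), array([558.5, -56.1,  41. ])]
fitted L in 2 views [ 585.9 -137.2  205.4]
fitted R in 2 views [ 522.7 -191.5  131.5]
[152 154 153 156 154 153 153 152 151 150 151 157 157 159 158 157 157 158
 155 154 156 157 156 155 155 157 156 153 156 151 152 150 150 150 151 153
 154 155 153 142 130 115  96  80  76  71  68  70  74  74  72  72  69  73
  71  69  69]
[ 501.1 -192.3  302.3] [-2.7 -0.  -1.6]
held wrist [array([ 547.1, -194. ,  193. ]), array([ 544.3, -194. ,  193. ]), array([ 534. , -193.6,  193. ])]
```

Run:
```python
from h import *
T,Fi,P=frames(PSI,RHO,10,-1)
print(robot.move_linear(list(tcp(GAP+[0,0,34+22],Fi)),list(eul(Fi)),speed=80,f_stop=8),robot.current_t())
s=grab('scene','scene3');w=grab('wrist','wrist3');grab('top','top3')
cv2.imwrite('pics/c5.png',cv2.resize(s['img'][125:225,165:295],(780,600),interpolation=cv2.INTER_CUBIC))
```

```text
False 9.2583
```

View pics/c5.png

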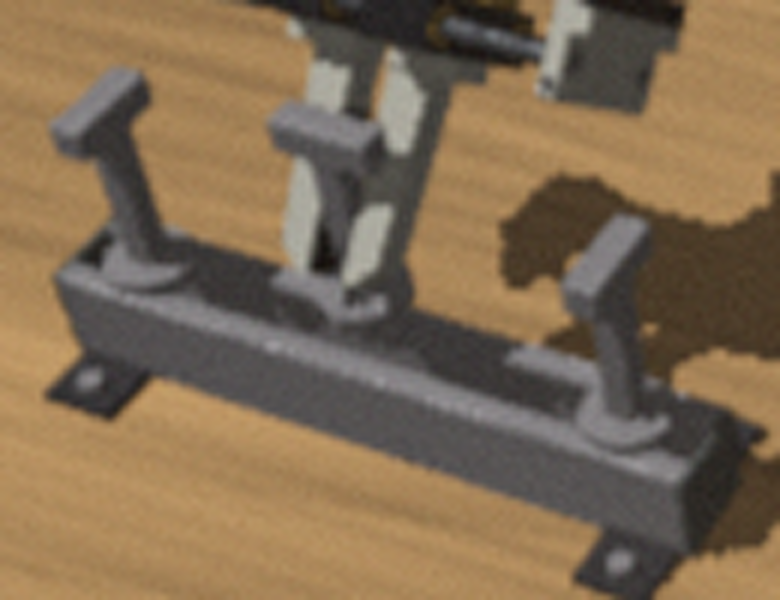

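The crop shows the held post with its collar at (335,295), about 15 mm above seated, and its head at the slot. I'll lower it with a light force stop.

Run:
```python
from h import *
T,Fi,P=frames(PSI,RHO,10,-1)
st=robot.move_linear(list(tcp(GAP+[0,0,34-8],Fi)),list(eul(Fi)),speed=25,f_stop=6)
g=np.array(robot.current_tcp_pos())-19*Fi[:,2]-GAP
print(st,g,robot.current_contact_force(),robot.current_ft_torque(),robot.current_t())
```

```text
True [ 0.27814895  0.11321952 34.61436829] [1.49628749 0.14338235 1.61797199] [-0.06156277  0.13639367  0.01318777] 10.2417
```

Run:
```python
from h import *
T,Fi,P=frames(PSI,RHO,10,-1)
robot.move_gripper(0.6); robot.sleep(0.2)
p=np.array(robot.current_tcp_pos())
print(robot.move_linear(list(p-130*Fi[:,2]),speed=140,f_stop=10),robot.current_contact_force())
p=np.array(robot.current_tcp_pos())
robot.move_linear(list(p+[-60,0,60]),speed=150)
print(robot.current_t(),robot.current_tcp_pos())
s=grab('scene','scene4');t=grab('top','top4')
a=cv2.resize(s['img'][125:225,165:295],(780,600),interpolation=cv2.INTER_CUBIC)[:,:600-0]
b=cv2.resize(t['img'][170:240,350:515],(600,255),interpolation=cv2.INTER_CUBIC)
a=cv2.resize(s['img'][130:225,165:295],(472,345),interpolation=cv2.INTER_CUBIC)
o=np.zeros((600,600,3),np.uint8);o[:345,:472]=a;o[345:]=b
cv2.imwrite('pics/c6.png',o)
```

```text
False [-0.33916938  0.22818701  0.10555965]
13.1 [ 409.90036586 -191.81157921  219.27162579]
```

View pics/c6.png

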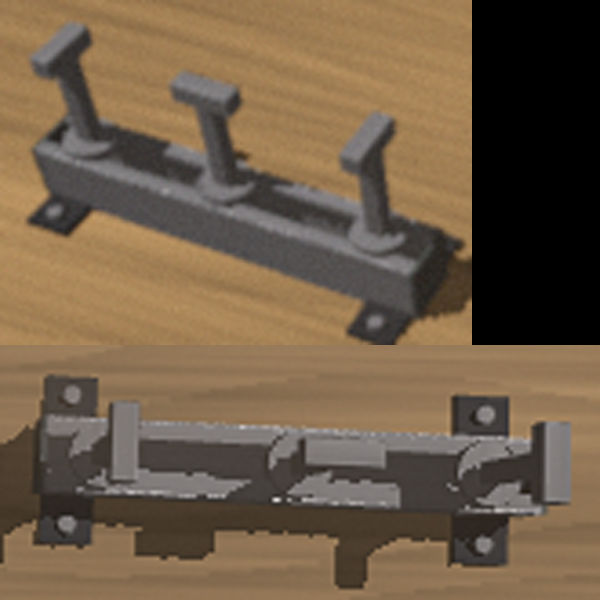

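The post stands seated by itself in the slot, wing lengthwise, with its wing top at composite (345,452), about midway between the fitted wings at (125,440) and (552,462). For the turn I'll grip the wing from above, closing across it.

Run:
```python
from h import *
np.set_printoptions(precision=1,suppress=True)
t=load('top4');s=load('scene4')
m=plane(t,350+345/3.636,170+107/3.643,123); print('wing',m, [plane(t,350+u/3.636,170+(v-345)/3.643,123)[:2] for u,v in((305,440),(385,444),(125,440),(553,462))])
print('scene',plane(s,165+206/3.63,130+88/3.63,123), GAP)
c=GAP.copy()
rho=-1.6
e0=[np.pi,0,np.radians(90+rho)]; e1=[np.pi,0,np.radians(rho)]
robot.move_gripper(0.75)
robot.move_ptp([c[0],c[1],41+56+80],e0)
st=robot.move_linear([c[0],c[1],41+56],speed=90,f_stop=8)
print('down',st,robot.current_tcp_pos(),robot.current_contact_force())
if not st:
    robot.move_gripper(0.0)
    print(robot.current_gripper_width()*93,robot.current_finger_force(),robot.current_contact_force(),robot.current_ft_torque(),robot.current_t())
```

```text
wing [ 541.5 -197.1  123. ] [array([ 546.9, -177.6]), array([ 545.8, -216.5]), array([545.1, -89.9]), array([ 538.7, -297.9])]
scene [ 544.2 -191.5  123. ] [ 541.5 -194.8   41. ]
down False [ 541.9 -195.1   97.7] [ 0.2 -0.1  1. ]
13.932719933434615 29.999245405197144 [-0.1  0.8 -0.2] [-0.1  0.  -0. ] 16.5
```

Run:
```python
from h import *
np.set_printoptions(precision=2,suppress=True)
c=GAP;rho=-1.6
for a in(60,30,0):
    robot.move_ptp([c[0],c[1],97.5],[np.pi,0,np.radians(a+rho)])
    print(a,np.array(robot.current_contact_force()),np.array(robot.current_ft_torque()),np.array(robot.current_eef_rot()),robot.current_t())
robot.move_gripper(0.6); robot.sleep(.2)
print(robot.move_linear([c[0],c[1],190],speed=120,f_stop=10))
robot.move_ptp([400,-100,300],[np.pi,0,np.radians(rho)])
print(robot.current_t())
s=grab('scene','scene5');t=grab('top','top5')
b=cv2.resize(t['img'][170:240,350:515],(600,255),interpolation=cv2.INTER_CUBIC)
a=cv2.resize(s['img'][130:225,165:295],(472,345),interpolation=cv2.INTER_CUBIC)
o=np.zeros((600,600,3),np.uint8);o[:345,:472]=a;o[345:]=b
cv2.imwrite('pics/c7.png',o)
```

```text
60 [ 0.56  0.62 -1.47] [-0.05  0.08 -0.04] [-3.14  0.    1.02] 17.0667
30 [ 0.96  1.21 -2.04] [-0.08  0.18  0.  ] [-3.14  0.    0.5 ] 17.6333
0 [ 0.7   0.4  -1.85] [-0.01  0.13  0.05] [-3.14  0.   -0.02] 18.2
False
20.9917
```

View pics/c7.png

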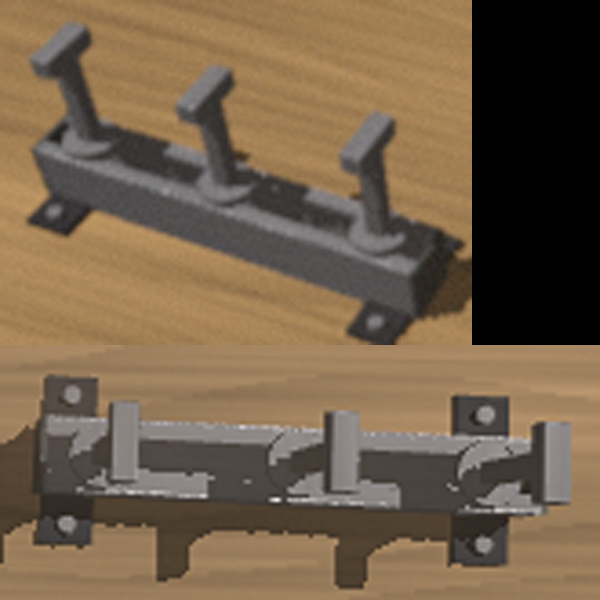

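The middle post's wing at (343,452) now lies across the rail, parallel to the fitted wings at (125,441) and (552,462). Its collar is flat on the rail and the robot is clear.

```bash
python3 -c "
from bench import robot
print(robot.hand_in())"
```

```text
the job is handed in; nothing more can be done
None
```

Job handed in: the post stands seated about midway in the rail, turned a quarter so its wing lies square across like the other two, at about 21 s on the clock with the roll, carton and spanner not touched.

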